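# Uncap the inspection window and present a capacitor

### The job

Get the inspection camera ready and load it: lift the black dust cap by its yellow grip off the camera's glass window and set it, right way up, fully down inside the orange cap holder. Then take the red capacitor from the black parts tray and lay it flat in the middle of the bare glass, its length along the length of the window. Set both down, do not drop them, and leave the blue capacitor and the things around where they are.

Things in the scene. Friction and masses are not known exactly. Their poses are not given: they have to be found in the camera images.
- scanner: Inspection camera looking up: fixed white housing 190 (x) x 150 (y) x 60 mm high; a raised black window frame 120 (x) x 80 (y) mm in the middle of its top rises 20 mm to 80 mm above the table. Origin: centre of the underside, on the table; z up, x along the window's length. Place and yaw vary; may have changed places with the holder.
- glass (a point): Centre of the top of the glass window, a flat solid surface flush with its 5 mm wide black frame (120 x 80 mm with the frame), 80 mm above the table; axes as scanner. At the start hidden under the dust cap.
- cap: Loose black dust cap, about 0.12 kg: inverted cup 132 (x) x 92 (y) x 23 mm high, walls 3 mm, open below; starts over the window frame with 3 mm play and an 18 mm deep skirt (lift straight up 25 mm to clear). A yellow grip 60 (x) x 14 (y) x 24 mm high stands mid-top (47 mm in all). Origin: centre of the skirt's lower edge, at the start 62 mm above the table; x along its length and the grip.
- cap_handle (a point): Middle of the cap's yellow grip, 37 mm above the cap's origin, 10 mm below the top of the grip; axes as cap. Pinch across y.
- holder: Orange cap holder: fixed open rectangular dish on the table, 154 (x) x 114 (y) x 16 mm high outside, walls 5 mm, so 144 x 104 mm inside (the cap goes in with 6 mm play all round). Origin: centre of the underside; x along its length, z up.
- holder_floor (a point): Centre of the holder's inner floor, 5 mm above the table and 11 mm below the rim; axes as holder. The cap's skirt edge rests on this floor.
- tray: Black parts tray, fixed on the table: 150 (x) x 235 (y) x 22 mm high, walls 5 mm, floor 5 mm thick, one wall of the same height parallel to x in the middle making two compartments of 140 (x) x 110 (y) mm side by side in y. Origin: centre of the underside; z up.
- red: Loose red film capacitor, 0.16 kg or so: a block 92 (x) x 38 (y) x 38 mm high with black end plates and two small flat steel terminals that stick out 10 mm at its +x end. Lies in one compartment of the tray, which one varies. Origin: centre of the underside of the block, 5 mm above the table at the start; x along its length.
- red_center (a point): Centre of the red block, 19 mm above its origin; axes as red. Pinch across y.
- blue: Loose blue film capacitor of the same shape in the other compartment; not to be moved. Origin: centre of its underside.
- board: Bystander: loose green circuit board with red cylinders on it, 120 (x) x 180 (y) mm, 30 mm high, lying on the table beyond the work. Origin: centre of its underside.
- screwdriver: Bystander: loose screwdriver with a yellow handle, 180 mm long along its x, lying on the table beyond the work. Origin: about the middle of its length.
- bottle: Bystander: loose white bottle with a red cap, 60 mm across, 140 mm tall, standing to the robot's right. Origin: centre of its underside.
Things that resemble listed ones, but are neither listed nor needed, are in the scene too. Of the things shaped like the scanner, the white one is meant.

How it is judged:
On the way:
1. the cap lies released and at rest, right way up, fully down in the holder, before the red capacitor is on the glass (z of cap in the frame of holder_floor between -0.004 and 0.005 m and horizontal distance between cap and holder_floor below 0.015 m and angle between cap's own z axis and vertical below 0.07 rad and angle between the x axis of cap and the x axis of holder, either way round below 0.2 rad and contact force between the fingers and cap below 0.05 N and linear speed of cap below 0.02 m/s and not (z of red_center in the frame of glass between 0.014 and 0.024 m and horizontal distance between red_center and glass below 0.016 m and angle between the x axis of red and the x axis of scanner, either way round below 0.27 rad)), for 0.2 s.
At the end, for the whole second after the job is handed in: Cap released and at rest, upright (4 deg), down on the holder floor (5 mm), within 15 mm of its middle and 11 deg of its length. Red capacitor released, at rest, lying on the glass (centre 14-24 mm above), within 16 mm of its middle and 15 deg of its length (z of cap in the frame of holder_floor between -0.004 and 0.005 m and horizontal distance between cap and holder_floor below 0.015 m and angle between cap's own z axis and vertical below 0.07 rad and angle between the x axis of cap and the x axis of holder, either way round below 0.2 rad and z of red_center in the frame of glass between 0.014 and 0.024 m and horizontal distance between red_center and glass below 0.016 m and angle between the x axis of red and the x axis of scanner, either way round below 0.27 rad and contact force between the fingers and cap below 0.05 N and linear speed of each of cap, red below 0.02 m/s and contact force between the fingers and red below 0.05 N); the robot touches nothing.
It fails at once if the blue capacitor is moved by more than 30 mm (distance of blue from where it was at the start of the episode above 0.03 m).
It fails at once if the circuit board, screwdriver or bottle is moved by more than 30 mm (distance of any of board, screwdriver, bottle from where it was at the start of the episode above 0.03 m).
It fails at once if the cap is dropped or thrown (faster than 0.55 m/s, as after a fall of about 15 mm, with no finger on it) (linear speed of cap above 0.55 m/s and contact force between the fingers and cap below 0.02 N).
It fails at once if the red capacitor is dropped or thrown (faster than 0.55 m/s, as after a fall of about 15 mm, with no finger on it) (linear speed of red above 0.55 m/s and contact force between the fingers and red below 0.02 N).
It also fails if it takes over 62 s, if anything falls off the work surface, if the arm or the gripper's body presses on something with over 40 N, if the wrist force passes 120 N, or if a joint passes its speed limit or range.

### The arm

A 6-joint arm with a two-finger parallel gripper is mounted at the origin on the work surface. World frame = base frame: x ahead of the robot, y to its left, z up, the work surface at z = 0. Lengths are in m, angles in rad, forces in N, time in s.
With the tool pointing down it reaches from about 0.375 to 0.9 m from the base axis. Payload 3.1 kg.
Tool frame: the origin (TCP) lies at the centre of the arm's flange, where the gripper is bolted on; the fingertips stand 182 mm ahead of it and the grasp point (between the pads) lies 164 mm ahead of it; z points along the fingers, y is the line along which they close (so a half turn about z gives the same grasp; the last joint's range is limited). The gripper opens to 87 mm and grips with 3 to 60 N. Pads are 19 mm wide; open, the fingers measure 117 mm over their backs; the gripper's body (75 mm by 190 mm) begins 51 mm behind the grasp point.
Start: joints at [-1.405, 0.527, 1.433, -0, 1.181, -0.178], TCP at [0.211, -0.588, 0.405] pointing down, gripper open.
Joint ranges: [-3.08, 3.08], [-0.75, 2.2], [0.22, 2.44], [-1.43, 4.57], [0, 2.65], [-2.85, 2.85]. Speed limits (rad/s): [2.79, 2.79, 3.14, 3.14, 3.14, 3.14].

### API

Orientations are given as a unit quaternion [x, y, z, w].
In Python, from rig import * gives the robot as it stands.
- The arm moves only by the tool move_arm, never from a script. Its argument "commands" is a list that holds one entry, the list of rows, each a list of 6 numbers: the shift along the tool's x, y, z in units of 40 mm (1.0 is 40 mm), then the turn, a rotation vector about the tool's x, y, z in rad. A call has 1 to 12 rows; each row is the pose to reach, as a shift and turn from the pose commanded when the call began, along the tool's axes at that moment; what a row does not reach only later rows make up. A row lasts 1/8 s, in which the tool goes at most 62.5 mm and 10.7 degrees, less where a joint would pass 70% of its speed; a pose out of reach is approached as far as the arm can. A call with a gripper value outside its range is refused whole. "claw" is the closure, from -1 (fully open) to 1 (shut), so that 0 is half open, set as the call begins (left out, the last holds). The fingers move at their own pace and stop on an object; "squeeze" is the grip in N (left out, the last holds). Time passes only in rows, so rows that repeat a pose let the fingers close. It gives the time, the measured TCP pose, the force, the opening and the grip force at its end, in the units of the state.
- get_obs(): the state, without advancing time (a new reading comes with each control period).
- camera(name): name is "scene" or "top" or "wrist"; returns a dict with "pixels" (400x640x3 uint8, blue, green, red), "range_z" (400x640 float32, m along the optical axis (not along the pixel's ray), 0 where there is no reading), "camera_matrix" (3x3 intrinsics, pixels), "extrinsics" (4x4, takes a point from world to camera coordinates). Camera axes: x right, y up, looking along -z (the intrinsics and any distortion apply to the point x, -y, -z); pixel columns grow to the right and rows downward; lengths in m; the calibration is good to about 2 mm. A picture is of the moment at which its call begins.
- hand_in(): hands the job in; it is judged then, once.
The state is a dict: "time": time; "q": joint angles; "joint_velocities": joint speeds; "joint_torque": joint torques, N m; "position": TCP position; "tool_rot": TCP orientation; "ft_force": force on the tool from outside, world axes, zero at the start; "moment": the same for the moment, N m; "grip_width": finger opening in m; "grip_force": force on a finger pad.
Only numpy, scipy, OpenCV 4.12 (cv2) and the standard library are available. Lean on these libraries where they do the work, as an engineer would, in place of code of your own. Each camera call takes 0.05 s, during which the arm holds its last target. There are 200 camera calls.

## Working session

There is one attempt and no reset: what is moved stays moved. The work goes in short steps, Python scripts to look and compute and a tool call to move; the robot and the scene stay as the last step left them, time stands still between calls to the robot, and variables do not carry over. Pictures are saved under pics/ and viewed, at most 10 in all, crops included, and the job is handed in when it is done.

Besides the shell and the picture viewer there is one more tool, called after "Call:" in YAML: its name, and indented under it one key for each argument. move_arm: Moves the arm, as the interface text tells. Its arguments: {"type":"object","properties":{"commands":{"type":"array","items":{"type":"array","items":{"type":"array","items":{"type":"number"}}}},"claw":{"type":"number"},"squeeze":{"type":"number"}},"required":["commands"]}

```bash
mkdir -p pics; ls; cat > h.py <<'E'
from rig import *
import numpy as np, cv2
from scipy.spatial.transform import Rotation as R
def world(c):
    K=np.array(c["camera_matrix"]);T=np.linalg.inv(np.array(c["extrinsics"]));z=c["range_z"]
    v,u=np.mgrid[:400,:640]
    p=np.stack([(u-K[0,2])/K[0,0]*z,-(v-K[1,2])/K[1,1]*z,-z],-1)
    return p@T[:3,:3].T+T[:3,3]
def shot(n,f=None):
    c=camera(n)
    if f: cv2.imwrite("pics/"+f,c["pixels"])
    return c,world(c)
E
python3 - <<'E'
from h import *
for n in("top","scene"):
    c,w=shot(n,n+"0.png"); np.savez(n+"0.npz",p=c["pixels"],w=w)
    print(c["camera_matrix"],c["extrinsics"],(c["range_z"]>0).mean())
print(get_obs())
E
```

```text
pics
[[509.80819748   0.         314.32543924]
 [  0.         509.80819748 206.99441841]
 [  0.           0.           1.        ]] [[-0.02793892 -0.99947139 -0.01662401 -0.03996629]
 [ 0.99500831 -0.02940031  0.09536294 -0.53142316]
 [-0.09580128 -0.01387669  0.99530375 -1.52404246]
 [ 0.          0.          0.          1.        ]] 0.9959609375
[[378.66514922   0.         326.92804065]
 [  0.         378.66514922 204.05441719]
 [  0.           0.           1.        ]] [[ 0.78117632  0.62406578  0.01747748 -0.3792953 ]
 [-0.51180787  0.62412366  0.59035783  0.25722764]
 [ 0.35751401 -0.47011867  0.8069524  -1.348409  ]
 [ 0.          0.          0.          1.        ]] 0.99609375
{'time': 0.1, 'q': array([-1.40450787e+00,  5.28371956e-01,  1.43376502e+00,  1.74956941e-05,
        1.18142353e+00, -1.78517184e-01]), 'joint_velocities': array([-0.00185366, -0.00142506, -0.00217097, -0.00048721, -0.00019606,
        0.00040846]), 'joint_torque': array([ 1.11946060e-04, -4.40983737e+01, -1.77150804e+01,  6.34016376e-02,
        5.34092565e-02, -4.16625642e-05]), 'position': array([ 0.21122629, -0.58789733,  0.40387282]), 'tool_rot': array([ 9.85175502e-01,  1.71546678e-01,  1.41056722e-05, -9.83858597e-04]), 'ft_force': array([ 0.48402338,  0.93368612, -0.01320589]), 'moment': array([0.04250572, 0.00011646, 0.02225792]), 'grip_force': 0.0, 'grip_width': 0.08740635978535487}
```

View pics/top0.png

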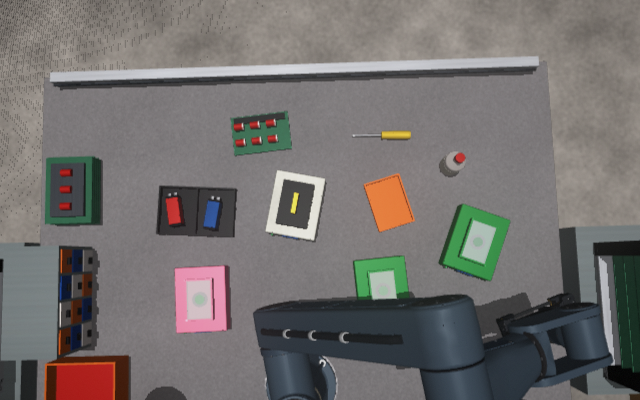

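View pics/scene0.png

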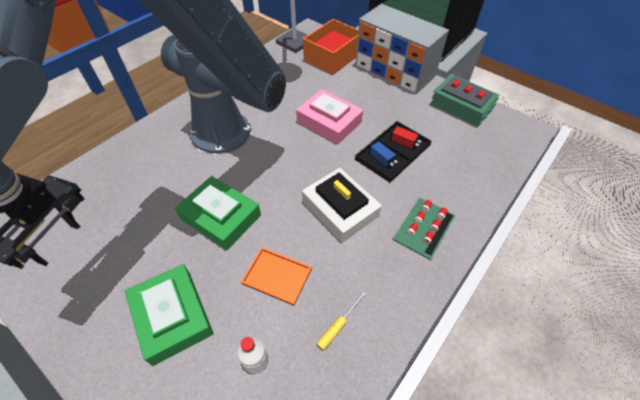

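The top view shows the white scanner with black cap and yellow grip at (295,205), the orange dish at (389,202), red capacitor at (174,210) and blue at (213,212) in the black tray. There are scanner lookalikes at (382,282) green, (477,242) green and (201,299) pink. The white one fits, and it is the only one with a cap. The orange-red bin at (87,382) is tall and off the work area, so it isn't the holder.

```bash
cat >> h.py <<'E'
def rect(w,m):
    n,l,s,_=cv2.connectedComponentsWithStats(m.astype(np.uint8)); m=l==1+s[1:,4].argmax()
    pts=w[m]; (c,(a,b),t)=cv2.minAreaRect((pts[:,:2]*1000).astype(np.float32))
    if a<b: a,b,t=b,a,t+90
    return np.round(c,1),round(a,1),round(b,1),round((t+90)%180-90,1),np.round(np.percentile(pts[:,2],[5,50,95])*1000,1),int(m.sum())
def hsv(p): return cv2.cvtColor(p,cv2.COLOR_BGR2HSV).transpose(2,0,1).astype(int)
E
python3 - <<'E'
from h import *
d=np.load("top0.npz");p,w=d["p"],d["w"];h,s,v=hsv(p)
vv,uu=np.mgrid[:400,:640]
def box(u0,u1,v0,v1): return (uu>=u0)&(uu<u1)&(vv>=v0)&(vv<v1)
print("grip",rect(w,box(270,320,180,230)&(h>20)&(h<35)&(s>150)&(v>120)))
print("white",rect(w,box(260,335,160,250)&(s<60)&(v>150)&(w[...,2]>.04)))
print("cap",rect(w,box(260,335,160,250)&(w[...,2]>.075)))
print("holder",rect(w,box(355,425,165,240)&(h>4)&(h<18)&(s>150)&(v>120)))
print("red",rect(w,box(155,195,185,240)&((h<8)|(h>172))&(s>150)&(w[...,2]>.03)))
print("blue",rect(w,box(195,235,185,240)&(h>100)&(h<130)&(s>120)&(w[...,2]>.03)))
print("tray",rect(w,box(150,242,180,242)&(v<70)&(w[...,2]>0.003)))
c=cv2.resize(p[150:260,140:430],None,fx=2.7,fy=2.7,interpolation=cv2.INTER_CUBIC);cv2.imwrite("pics/crop0.png",c)
E
```

```text
grip (array([468.3, -25.5]), 198.0, 35.9, 20.3, array([103.9, 108.6, 114.3]), 81)
white (array([513.2, -11. ]), 230.5, 182.8, -11.9, array([54.1, 59.7, 65.8]), 1676)
cap (array([493.9,  -4.3]), 237.1, 123.2, 5.4, array([ 79.4,  85. , 107.8]), 1419)
holder (array([ 508. , -194.8]), 307.3, 158.7, -70.4, array([-0.9,  5.5, 16.6]), 1866)
red (array([531. , 371.6]), 81.3, 37.9, 6.8, array([37. , 42.7, 48.5]), 329)
blue (array([516.9, 256. ]), 80.0, 37.5, -10.8, array([37.7, 42.6, 47.9]), 325)
tray (array([507. , 170.2]), 527.8, 168.1, 80.7, array([ 3.5,  8.3, 36.3]), 2314)
```

View pics/crop0.png

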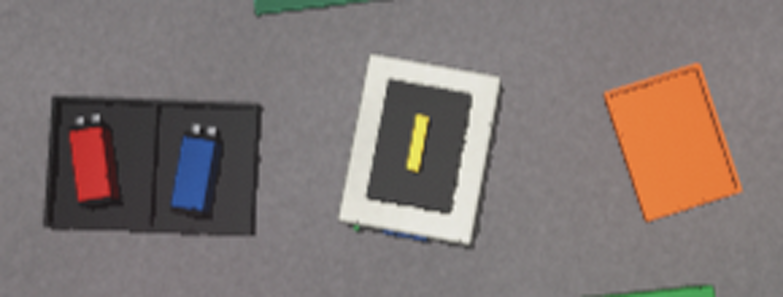

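The crop confirms it: white housing with the black cap and yellow grip, the thin-walled orange dish, and the red capacitor in the left compartment with blue to its right. Depth has edge outliers, so I'll cast rays onto known planes instead.

```bash
cat >> h.py <<'E'
def onplane(c,z):
    K=np.array(c["camera_matrix"]);T=np.linalg.inv(np.array(c["extrinsics"]))
    v,u=np.mgrid[:400,:640]
    d=np.stack([(u-K[0,2])/K[0,0],-(v-K[1,2])/K[1,1],-np.ones(u.shape)],-1)@T[:3,:3].T
    return T[:3,3]+d*((z-T[2,3])/d[...,2])[...,None]
def masks(c,w):
    h,s,v=hsv(c["pixels"]); x,y,z=np.moveaxis(w,-1,0)
    near=lambda a,b,r:(np.hypot(x-a,y-b)<r)
    return dict(grip=(near(.51,-.01,.12)&(h>20)&(h<35)&(s>130)&(v>90),.109),
     white=(near(.51,-.01,.16)&(s<60)&(v>150),.06),
     holder=(near(.51,-.195,.14)&(h>4)&(h<18)&(s>150)&(v>90),.016),
     red=(near(.525,.365,.1)&((h<8)|(h>172))&(s>150)&(v>70),.043),
     blue=(near(.517,.256,.1)&(h>100)&(h<130)&(s>120),.043))
def measure(c,names):
    m0=masks(c,onplane(c,.05))
    for n in names:
        m,z=m0[n]; print(n,*rect(onplane(c,z),m))
E
python3 - <<'E'
from h import *
c=camera("top"); measure(c,["grip","white","holder","red","blue"])
o=get_obs();print(o["position"],R.from_quat(o["tool_rot"]).as_matrix().round(3))
E
```

```text
grip [536.6   0.8] 60.7 14.0 -12.0 [109. 109. 109.] 104
white [535.9   1.7] 189.8 147.7 -12.0 [60. 60. 60.] 1681
holder [ 538.6 -281.1] 153.0 111.2 16.2 [16. 16. 16.] 1718
red [531.1 370.9] 80.7 37.8 7.1 [43. 43. 43.] 334
blue [516.9 255.8] 80.1 36.9 -10.8 [43. 43. 43.] 325
[ 0.21122444 -0.58795296  0.40399084] [[ 0.941  0.338 -0.   ]
 [ 0.338 -0.941  0.002]
 [ 0.    -0.002 -1.   ]]
```

```bash
cat >> h.py <<'E'
def plan(*tg):
    """each target: x,y,z (m, TCP), yaw of tool x (deg), tool straight down -> row in move units"""
    o=get_obs();R0=R.from_quat(o["tool_rot"])
    for x,y,z,yaw in tg:
        Rt=R.from_euler("z",yaw,degrees=True)*R.from_euler("x",180,degrees=True)
        print(np.r_[R0.inv().apply(np.array([x,y,z])-o["position"])/.04,(R0.inv()*Rt).as_rotvec()].round(3).tolist())
E
python3 -c "
from h import *
plan((.5366,.0008,.36,-12),(.5366,.0008,.271,-12))"
```

```text
[12.63, -11.101, 1.121, -0.002, 0.0, 0.554]
[12.63, -11.098, 3.346, -0.002, 0.0, 0.554]
```

Call:
move_arm:
  commands:
    - [[1.1,-0.97,0.1,0,0,0.14],[2.2,-1.94,0.2,0,0,0.28],[3.3,-2.9,0.3,0,0,0.42],[4.4,-3.87,0.4,0,0,0.554],[5.5,-4.83,0.5,0,0,0.554],[6.6,-5.8,0.6,0,0,0.554],[7.7,-6.77,0.7,0,0,0.554],[8.8,-7.73,0.8,0,0,0.554],[9.9,-8.7,0.9,0,0,0.554],[11,-9.67,1.0,0,0,0.554],[12,-10.55,1.1,0,0,0.554],[12.63,-11.1,1.12,0,0,0.554]]
  claw: -1

```text
time: 1.65
position: [0.5373, 0.0029, 0.3595]
tool_rot: [0.995, -0.103, -0.0, -0.0]
ft_force: [0.8, -0.8, 0.2]
grip_width: 0.0867
grip_force: 0.0
```

Call:
move_arm:
  commands:
    - [[0,0,0,0,0,0],[0,0,0,0,0,0]]

```text
time: 1.9
position: [0.5363, 0.0002, 0.3597]
tool_rot: [0.995, -0.104, -0.001, 0.0]
ft_force: [0.1, 0.8, -0.6]
grip_width: 0.087
grip_force: 0.0
```

```bash
python3 -c "
from h import *
c,w=shot('wrist','wrist1.png'); print(get_obs()['ft_force'],get_obs()['position']); measure(c,['grip'])
plan((.5366,.0008,.36,-12),(.5366,.0008,.271,-12))"
```

```text
[-0.48273888  0.59669754  0.77374732] [ 5.36187630e-01 -2.53313468e-04  3.59771728e-01]
grip [5.387e+02 1.000e-01] 62.0 13.8 -11.6 [109. 109. 109.] 1192
[0.005, -0.028, -0.006, 0.0, 0.001, -0.001]
[0.007, -0.029, 2.219, 0.0, 0.001, -0.001]
```

View pics/wrist1.png

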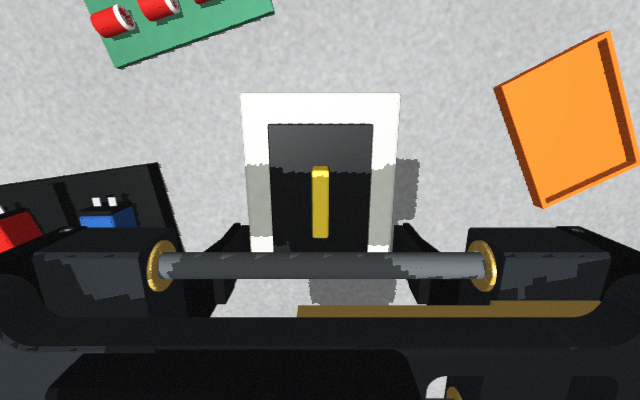

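The wrist view shows the yellow grip at (320,202), centred between the fingers on the black cap. It agrees with the top view to about 2 mm, so I'll descend and grip.

Call:
move_arm:
  commands:
    - [[0.03,-0.02,0.8,0,0,0],[0.03,-0.02,1.5,0,0,0],[0.03,-0.02,2.0,0,0,0],[0.03,-0.02,2.2,0,0,0],[0.03,-0.02,2.2,0,0,0],[0.03,-0.02,2.2,0,0,0]]

```text
time: 2.7
position: [0.5383, 0.0006, 0.2728]
tool_rot: [0.995, -0.105, 0.001, 0.0]
ft_force: [-1.0, -0.5, 0.3]
grip_width: 0.0871
grip_force: 0.0
```

Call:
move_arm:
  commands:
    - [[0,0,0,0,0,0],[0,0,0,0,0,0],[0,0,0,0,0,0],[0,0,0,0,0,0],[0,0,0,0,0,0],[0,0,0,0,0,0]]
  claw: 1
  squeeze: 30

```text
time: 3.45
position: [0.538, 0.001, 0.2719]
tool_rot: [0.995, -0.104, -0.0, -0.0]
ft_force: [0.1, 0.2, 0.7]
grip_width: 0.0349
grip_force: 0.0
```

Call:
move_arm:
  commands:
    - [[0,0,0,0,0,0],[0,0,0,0,0,0],[0,0,0,0,0,0],[0,0,0,0,0,0],[0,0,0,0,0,0]]

```text
time: 4.08
position: [0.538, 0.001, 0.2719]
tool_rot: [0.995, -0.104, -0.0, 0.0]
ft_force: [-0.6, -0.2, 0.1]
grip_width: 0.0136
grip_force: 30.0
```

Call:
move_arm:
  commands:
    - [[0,0,-0.1,0,0,0],[0,0,-0.3,0,0,0],[0,0,-0.5,0,0,0],[0,0,-0.8,0,0,0],[0,0,-1.1,0,0,0],[0,0,-1.5,0,0,0],[0,0,-1.7,0,0,0],[0,0,-1.7,0,0,0]]

```text
time: 5.08
position: [0.5381, 0.001, 0.3408]
tool_rot: [0.995, -0.104, 0.001, 0.0]
ft_force: [-0.1, 0.3, -0.7]
grip_width: 0.0138
grip_force: 30.0
```

```bash
python3 -c "
from h import *
c,w=shot('wrist','wrist2.png'); measure(c,['holder']); o=get_obs(); print(o['position'],o['grip_width'],o['grip_force'],R.from_quat(o['tool_rot']).as_euler('zyx',degrees=True))
plan((.5386,-.2811,.34,16.2))"
```

```text
holder [ 539.  -278.8] 156.6 122.2 16.0 [16. 16. 16.] 17015
[0.53792202 0.000986   0.34020376] 0.013379720145043072 29.999629855155945 [1.19868387e+01 2.45922388e-02 1.79994068e+02]
[1.481, 6.895, 0.006, 0.0, -0.0, -0.492]
```

View pics/wrist2.png

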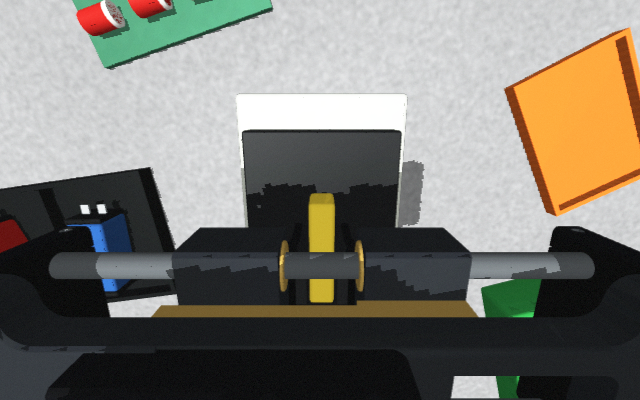

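The cap is lifted and hangs level in the fingers, with the grip at (320,245). Next, carry it to the holder.

Call:
move_arm:
  commands:
    - [[0.1,0.4,0,0,0,-0.03],[0.25,1.2,0,0,0,-0.09],[0.45,2.1,0,0,0,-0.15],[0.65,3.0,0,0,0,-0.22],[0.85,3.9,0,0,0,-0.28],[1.05,4.8,0,0,0,-0.35],[1.22,5.7,0,0,0,-0.41],[1.37,6.4,0,0,0,-0.46],[1.45,6.75,0,0,0,-0.492],[1.48,6.9,0,0,0,-0.492],[1.48,6.9,0,0,0,-0.492],[1.48,6.9,0,0,0,-0.492]]

```text
time: 6.62
position: [0.5385, -0.2804, 0.3397]
tool_rot: [0.99, 0.141, -0.0, -0.001]
ft_force: [0.2, 0.1, -2.2]
grip_width: 0.0137
grip_force: 30.0
```

```bash
python3 -c "
from h import *
c,w=shot('scene'); measure(c,['holder']); o=get_obs()
# grip seen by the scene camera
h,s,v=hsv(c['pixels']); P=onplane(c,.177); m=(np.hypot(P[...,0]-.54,P[...,1]+.28)<.06)&(h>20)&(h<35)&(s>130)&(v>60); print(m.sum(), rect(P,m))
c,w=shot('wrist','wrist3.png')
plan((.5386,-.2811,.34,16.2),(.5386,-.2811,.217,16.2))"
```

```text
holder [ 546.7 -281.3] 166.1 72.2 42.1 [16. 16. 16.] 912
78 (array([ 565.6, -277.9]), 26.6, 19.7, -77.9, array([177., 177., 177.]), 76)
[-0.005, 0.015, -0.003, -0.001, 0.0, 0.001]
[-0.004, 0.016, 3.072, -0.001, 0.0, 0.001]
```

View pics/wrist3.png

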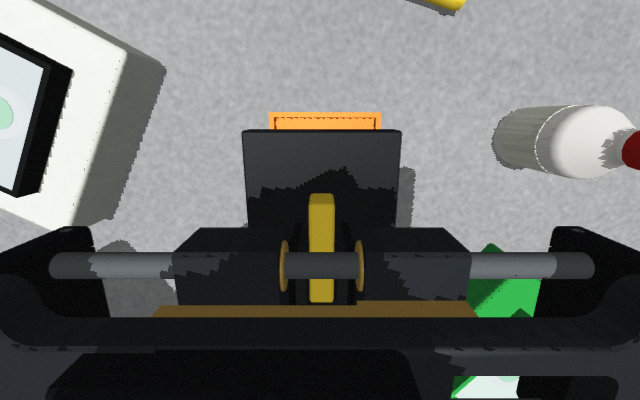

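The wrist view shows the cap over the holder, with the far orange rim visible at (268–381, 113), slightly right of the cap's centre (321). I'll measure that rim.

```bash
python3 -c "
from h import *
c=camera('wrist'); h,s,v=hsv(c['pixels']); m=(h>4)&(h<18)&(s>150)&(v>90); P=onplane(c,.016)
o=get_obs();R0=R.from_quat(o['tool_rot'])
for r in (113,114,116,118,122):
    u=np.where(m[r])[0]; u=u[(u>240)&(u<420)]
    if len(u): print(r,u.min(),u.max(),(R0.inv().apply(P[r,[u.min(),u.max()]]-o['position'])*1000).round(1).tolist())
u=325; rr=np.where(m[:,u])[0]; rr=rr[rr<200]; print(rr.min(),rr.max(),(R0.inv().apply(P[[rr.min(),rr.max()],u]-o['position'])*1000).round(1).tolist())
"
```

```text
113 270 380 [[75.0, -51.6, 324.0], [75.0, 59.9, 324.0]]
114 269 380 [[74.0, -52.6, 324.0], [74.0, 59.9, 324.0]]
116 273 380 [[72.1, -48.7, 324.0], [72.1, 60.0, 324.0]]
118 269 379 [[70.1, -52.8, 324.0], [70.1, 59.1, 324.0]]
122 270 379 [[66.2, -52.0, 324.0], [66.2, 59.3, 324.0]]
117 129 [[71.1, 4.2, 324.0], [59.2, 4.2, 324.0]]
```

Wrist says +3.7 mm in tool y, top says +0.6 mm. I'll split it at +2 mm, which is well inside the 6 mm play, and lower.

Call:
move_arm:
  commands:
    - [[-0.01,0.05,0.3,0,0,0],[-0.01,0.05,0.8,0,0,0],[-0.01,0.05,1.3,0,0,0],[-0.01,0.05,1.8,0,0,0],[-0.01,0.05,2.2,0,0,0],[-0.01,0.05,2.4,0,0,0],[-0.01,0.05,2.4,0,0,0],[-0.01,0.05,2.4,0,0,0]]

```text
time: 7.78
position: [0.5391, -0.2835, 0.2446]
tool_rot: [0.99, 0.141, 0.001, 0.001]
ft_force: [-0.3, -0.7, -1.2]
grip_width: 0.0138
grip_force: 30.0
```

Call:
move_arm:
  commands:
    - [[0,0,0.12,0,0,0],[0,0,0.24,0,0,0],[0,0,0.36,0,0,0],[0,0,0.48,0,0,0],[0,0,0.6,0,0,0],[0,0,0.6,0,0,0],[0,0,0.65,0,0,0],[0,0,0.65,0,0,0]]

```text
time: 8.78
position: [0.5388, -0.2833, 0.2179]
tool_rot: [0.99, 0.141, -0.0, -0.0]
ft_force: [-0.4, -0.2, -1.2]
grip_width: 0.0139
grip_force: 30.0
```

Call:
move_arm:
  commands:
    - [[0,0,0.03,0,0,0],[0,0,0.06,0,0,0],[0,0,0.08,0,0,0],[0,0,0.08,0,0,0]]

```text
time: 9.28
position: [0.5388, -0.2833, 0.215]
tool_rot: [0.99, 0.141, 0.0, 0.0]
ft_force: [0.5, 0.6, -0.2]
grip_width: 0.0141
grip_force: 30.0
```

Call:
move_arm:
  commands:
    - [[0,0,0,0,0,0],[0,0,0,0,0,0],[0,0,0,0,0,0],[0,0,0,0,0,0]]
  claw: -0.2

```text
time: 9.78
position: [0.5388, -0.2834, 0.2148]
tool_rot: [0.99, 0.141, 0.0, 0.0]
ft_force: [0.7, -0.5, 0.3]
grip_width: 0.0453
grip_force: 0.0
```

Call:
move_arm:
  commands:
    - [[0,0,-0.5,0,0,0],[0,0,-1.5,0,0,0],[0,0,-2.8,0,0,0],[0,0,-3.8,0,0,0],[0,0,-4.0,0,0,0],[0,0,-4.0,0,0,0]]
  claw: -1

```text
time: 10.52
position: [0.5385, -0.2831, 0.3746]
tool_rot: [0.99, 0.141, -0.0, -0.0]
ft_force: [-0.9, 0.1, -0.9]
grip_width: 0.0866
grip_force: 0.0
```

```bash
python3 -c "
from h import *
for n in ('wrist',):
    c,w=shot(n,n+'4.png'); h,s,v=hsv(c['pixels']); 
    P=onplane(c,.052); m=(h>20)&(h<35)&(s>130)&(v>60)&(np.hypot(P[...,0]-.54,P[...,1]+.28)<.06); print('grip',rect(P,m), np.median(w[m][:,2]))
    measure(c,['holder'])
plan((.531,.371,.38,7.1))
c=camera('top'); measure(c,['white','red','blue'])
"
```

```text
grip (array([ 538.9, -283.8]), 61.0, 14.0, 15.9, array([52., 52., 52.]), 747) 0.05142797370530555
holder [ 534.9 -275.4] 149.1 95.8 16.2 [16. 16. 16.] 1398
[4.386, -15.752, -0.137, -0.002, 0.002, 0.159]
white [536.6   1.8] 189.1 148.2 -11.9 [60. 60. 60.] 1705
red [531.2 371. ] 80.6 38.0 8.0 [43. 43. 43.] 335
blue [516.9 255.8] 80.1 37.0 -10.6 [43. 43. 43.] 326
```

View pics/wrist4.png

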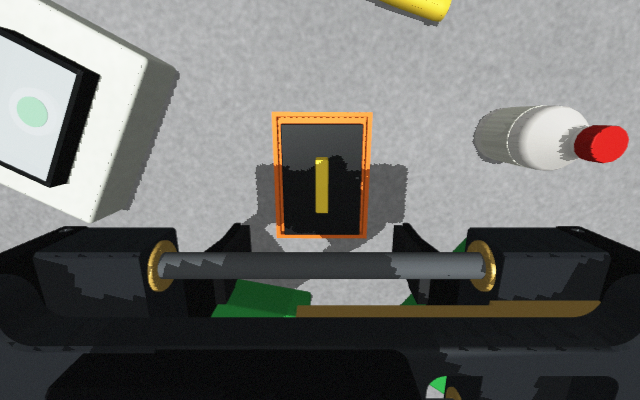

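The cap is seated in the orange holder: the grip at (322,185) is level, with its top at 51 mm against 52 expected, and within about 1 mm of where I aimed. Next, the red capacitor.

Call:
move_arm:
  commands:
    - [[0.37,-1.35,0,0,0,0.015],[0.75,-2.7,0,0,0,0.03],[1.13,-4.05,0,0,0,0.05],[1.5,-5.4,0,0,0,0.06],[1.88,-6.75,-0.05,0,0,0.08],[2.26,-8.1,-0.1,0,0,0.1],[2.63,-9.45,-0.1,0,0,0.11],[3.0,-10.8,-0.1,0,0,0.12],[3.38,-12.15,-0.1,0,0,0.14],[3.76,-13.5,-0.1,0,0,0.15],[4.13,-14.85,-0.1,0,0,0.153],[4.386,-15.75,-0.1,0,0,0.153]]

```text
time: 12.12
position: [0.5306, 0.373, 0.3762]
tool_rot: [0.998, 0.066, -0.002, 0.001]
ft_force: [0.2, -0.0, 0.1]
grip_width: 0.0869
grip_force: 0.0
```

Call:
move_arm:
  commands:
    - [[0,0,0.5,0,0,0],[0,0,1.0,0,0,0],[0,0,1.0,0,0,0],[0,0,1.0,0,0,0]]

```text
time: 12.62
position: [0.5316, 0.3705, 0.3381]
tool_rot: [0.998, 0.065, -0.001, 0.0]
ft_force: [-0.6, -0.8, 0.2]
grip_width: 0.0867
grip_force: 0.0
```

```bash
python3 -c "
from h import *
c,w=shot('wrist','wrist5.png'); measure(c,['red'])
o=get_obs();print(o['position'],R.from_quat(o['tool_rot']).as_euler('zyx',degrees=True))
plan((.531,.371,.207,7.5))
"
```

```text
red [531.2 371.3] 78.4 38.0 7.4 [43. 43. 43.] 2977
[0.53177842 0.37050072 0.33883019] [-7.41532886e+00  1.17431604e-02 -1.79994223e+02]
[-0.018, -0.015, 3.296, -0.0, -0.0, -0.001]
```

View pics/wrist5.png

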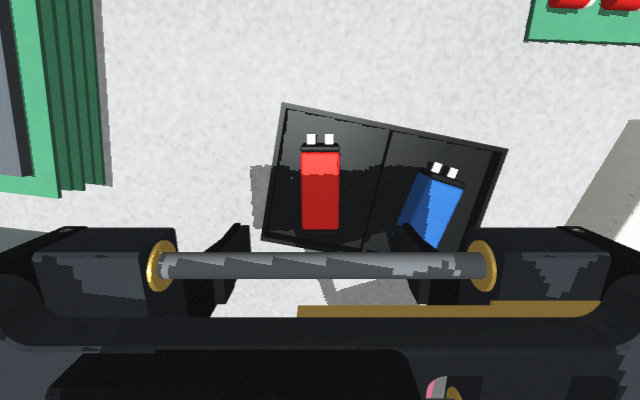

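Wrist view: red block at (320,190) centred between the fingers, blue clear to the right at (432,205). Positions agree within 1 mm. I'll descend with the fingers narrowed and the tips just above the tray walls.

Call:
move_arm:
  commands:
    - [[0,0,0.8,0,0,0],[-0.02,0,1.6,0,0,0],[-0.02,0,2.4,0,0,0],[-0.02,0,2.9,0,0,0],[-0.02,0,3.15,0,0,0],[-0.02,0,3.28,0,0,0],[-0.02,0,3.28,0,0,0],[-0.02,0,3.28,0,0,0]]
  claw: -0.4

```text
time: 13.68
position: [0.531, 0.3707, 0.2085]
tool_rot: [0.998, 0.065, 0.001, -0.0]
ft_force: [0.1, 0.3, -0.1]
grip_width: 0.0612
grip_force: 0.0
```

Call:
move_arm:
  commands:
    - [[0,0,0,0,0,0],[0,0,0,0,0,0],[0,0,0,0,0,0],[0,0,0,0,0,0],[0,0,0,0,0,0],[0,0,0,0,0,0],[0,0,0,0,0,0]]
  claw: 1
  squeeze: 35

```text
time: 14.55
position: [0.5307, 0.3706, 0.2077]
tool_rot: [0.998, 0.065, 0.0, -0.0]
ft_force: [0.3, 0.1, 2.7]
grip_width: 0.0373
grip_force: 35.0
```

Call:
move_arm:
  commands:
    - [[0,0,-0.15,0,0,0],[0,0,-0.5,0,0,0],[0,0,-1.0,0,0,0],[0,0,-1.6,0,0,0],[0,0,-2.2,0,0,0],[0,0,-2.8,0,0,0],[0,0,-3.3,0,0,0],[0,0,-3.5,0,0,0],[0,0,-3.5,0,0,0]]

```text
time: 15.68
position: [0.5307, 0.3705, 0.3487]
tool_rot: [0.998, 0.065, 0.001, -0.0]
ft_force: [0.1, -0.2, -2.5]
grip_width: 0.0377
grip_force: 35.0
```

```bash
python3 -c "
from h import *
c,w=shot('wrist','wrist6.png');h,s,v=hsv(c['pixels']);o=get_obs();print(o['position'],o['grip_width'],o['grip_force'])
plan((.537,.001,.347,-12))
"
```

```text
[0.53042171 0.37037054 0.34769505] 0.03777149404419331 34.999709129333496
[-1.032, 9.178, 0.018, 0.0, 0.0, 0.339]
```

View pics/wrist6.png

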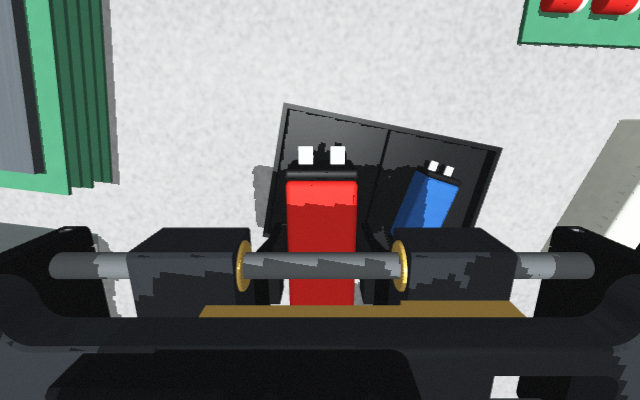

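Red is held squarely at (321,240), and blue is still in place at (428,205). Next, carry red over the glass.

Call:
move_arm:
  commands:
    - [[-0.05,0.4,0,0,0,0.02],[-0.15,1.3,0,0,0,0.06],[-0.27,2.4,0,0,0,0.1],[-0.4,3.6,0,0,0,0.15],[-0.53,4.8,0,0,0,0.2],[-0.67,6.0,0,0,0,0.24],[-0.8,7.2,0,0,0,0.28],[-0.92,8.2,0,0,0,0.32],[-1.0,8.9,0,0,0,0.339],[-1.03,9.18,0,0,0,0.339],[-1.03,9.18,0,0,0,0.339],[-1.03,9.18,0,0,0,0.339]]

```text
time: 17.23
position: [0.537, 0.0019, 0.3473]
tool_rot: [0.995, -0.104, -0.0, -0.0]
ft_force: [-0.6, 1.1, -1.9]
grip_width: 0.0376
grip_force: 35.0
```

```bash
python3 -c "
from h import *
c=camera('top'); P=onplane(c,.183); h,s,v=hsv(c['pixels']); m=(np.hypot(P[...,0]-.537,P[...,1])<.08)&((h<8)|(h>172))&(s>150); print(m.sum())
measure(c,['white','blue'])
plan((.537,.001,.347,-12),(.537,.001,.283,-12))
"
```

```text
34
white [451.7 -34.2] 37.9 36.9 -11.1 [60. 60. 60.] 159
blue [516.8 255.5] 80.1 37.6 -10.8 [43. 43. 43.] 333
[0.003, 0.027, 0.01, -0.0, 0.001, 0.002]
[0.004, 0.027, 1.61, -0.0, 0.001, 0.002]
```

Call:
move_arm:
  commands:
    - [[0,0.02,0.3,0,0,0],[0,0.02,0.7,0,0,0],[0,0.02,1.0,0,0,0],[0,0.02,1.25,0,0,0],[0,0.02,1.4,0,0,0],[0,0.02,1.5,0,0,0],[0,0.02,1.55,0,0,0],[0,0.02,1.59,0,0,0],[0,0.02,1.61,0,0,0],[0,0.02,1.61,0,0,0],[0,0.02,1.61,0,0,0]]

```text
time: 18.65
position: [0.5372, 0.0003, 0.2833]
tool_rot: [0.995, -0.104, 0.0, 0.0]
ft_force: [-0.1, -0.3, -2.0]
grip_width: 0.0377
grip_force: 35.0
```

Call:
move_arm:
  commands:
    - [[0,0,0.015,0,0,0],[0,0,0.03,0,0,0],[0,0,0.03,0,0,0]]

```text
time: 19.02
position: [0.5372, 0.0003, 0.2827]
tool_rot: [0.995, -0.104, 0.0, 0.0]
ft_force: [-1.3, -0.0, 5.5]
grip_width: 0.0377
grip_force: 35.0
```

Call:
move_arm:
  commands:
    - [[0,0,0,0,0,0],[0,0,0,0,0,0],[0,0,0,0,0,0],[0,0,0,0,0,0]]
  claw: -0.6

```text
time: 19.52
position: [0.5372, 0.0003, 0.2818]
tool_rot: [0.995, -0.104, -0.0, -0.0]
ft_force: [0.0, 0.4, -1.1]
grip_width: 0.0669
grip_force: 0.0
```

Call:
move_arm:
  commands:
    - [[0,0,-0.5,0,0,0],[0,0,-1.5,0,0,0],[0,0,-2.5,0,0,0],[0,0,-3.0,0,0,0],[0,0,-3.0,0,0,0]]
  claw: -1

```text
time: 20.15
position: [0.5375, 0.0002, 0.4035]
tool_rot: [0.995, -0.104, 0.002, 0.0]
ft_force: [0.1, -0.1, -0.6]
grip_width: 0.0868
grip_force: 0.0
```

```bash
python3 -c "
from h import *
c,w=shot('wrist','wrist7.png');h,s,v=hsv(c['pixels']);P=onplane(c,.118); m=(np.hypot(P[...,0]-.537,P[...,1])<.09)&((h<8)|(h>172))&(s>150)&(v>70); print('red',rect(P,m),np.median(w[m][:,2]))
c=camera('top');measure(c,['blue','holder'])
print(get_obs()['ft_force'],get_obs()['time'])
"
```

```text
red (array([538.4,  -0.6]), 78.2, 36.2, -12.3, array([118., 118., 118.]), 3028) 0.11757813172965562
blue [516.8 255.5] 80.1 37.6 -10.8 [43. 43. 43.] 333
holder [ 536.1 -272.1] 152.6 93.2 15.9 [16. 16. 16.] 360
[-0.19185071  0.20219009 -1.1019663 ] 20.25
```

View pics/wrist7.png

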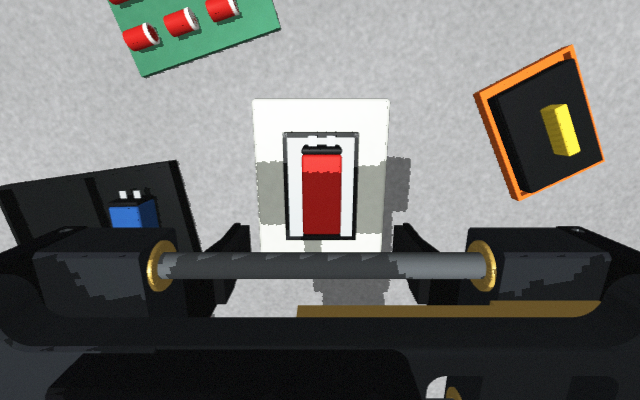

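The red capacitor lies flat and central on the bare glass at (321,190), the cap sits in the holder at (545,130), and blue hasn't moved. Handing in.

```bash
python3 -c "
from rig import *
print(hand_in())"
```

```text
the job is handed in; nothing more can be done
None
```

The job is handed in after about 20 s of the 62 s: the last images show the cap seated in the orange holder, the red capacitor flat within about 2 mm of the glass centre and aligned with it, and the blue capacitor unmoved; the hand-in itself returned no verdict.

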